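# Turn the stock book to the elbow page

### The job

On the pick counter the stock book lies open, and its top leaf, the rigid one with the orange edge and orange tab, has been left ajar over the right-hand pages. Push it up and over the spine with the fingertips, without pinching or flinging it, then press it down until it lies flat on the left-hand leaves, so that the elbow page with the blue edge shows on the right. Turn only that leaf, leave the fittings and tools on the counter where they are, and finish clear of the book.

Things in the scene. Friction and masses are not known exactly. Their poses are not given: they have to be found in the camera images.
- spine_mid (a point): Middle of the pivot line of the top (orange) leaf, 30 mm above the counter, over the aluminium spine of the stock book, which is fixed to the counter. This frame is the book's: x runs along the spine (away from the robot at yaw 0), y towards the left-hand pages, z up. The spine's end cheeks, at x = +-117 mm, are 38 mm high.
- tab (a point): Centre of the orange tab, in the leaf's mid-plane, 180 mm from the pivot line and 45 mm from the leaf's middle towards the book's -x. The tab is 44 mm long along the spine's direction, 5 mm thick, and stands 20 mm out past the leaf's free edge, to 190 mm from the pivot line; only the counter is below it. The frame turns with the leaf.
- top_leaf (a joint): Angle of the top leaf, a rigid board 220 mm along the spine, reaching 170 mm from the pivot line, 5 mm thick, orange rim, white faces, about 110 g. 0 = flat on the right-hand (-y) pages, pi/2 = upright, pi = flat on the left, mid-plane again 30 mm above the counter, where it stops. Starts ajar, 0.12 to 0.5. The pivots are stiff: it stays where it is left; 1 to 2 N at the tab moves it.
- under_leaf (a joint): Angle of the blue-edged leaf that lies directly under the top leaf on the right: 0 = flat (mid-plane 24 mm above the counter), grows as it is lifted. Same size and stiffness; its blue tab is 44 mm long at x = +45 mm of the book. It must stay at 0.
- left_leaf (a joint): Angle of the green-edged leaf that already lies on the left: 0 = flat (mid-plane 24 mm above the counter), grows as it is lifted. Same size and stiffness; its green tab is 44 mm long at x = +35 mm of the book. It must stay at 0.
- book: The whole stock book, fixed; origin on the counter below spine_mid, same axes. Each side has a fixed stack of pages on a steel base plate, 232 mm long along the spine, reaching 170 mm from the pivot line, 21.5 mm high; one green-edged or blue-edged leaf lies on each. Red and yellow tabs of buried pages stand out to 176 mm, 12 mm above the counter, at x = +85 (right) and -85 mm (left).
- elbow: grey plastic pipe elbow lying flat, 82 x 82 mm over its two sockets, 44 mm high; loose on the counter; origin at the centre of its underside; not part of the job
- tee: grey plastic pipe tee lying flat, 88 mm long, 66 mm wide, 44 mm high; loose on the counter; origin at the centre of its underside; not part of the job
- coupling: white straight pipe coupling standing on end, 47 mm across, 46 mm high; loose on the counter; origin at the centre of its underside; not part of the job
- reducer: grey stepped pipe reducer standing on its wide end, 52 mm across, 62 mm high; loose on the counter; origin at the centre of its underside; not part of the job
- tape_measure: yellow tape measure lying flat, 66 x 62 mm, 34 mm high; loose on the counter; origin at the centre of its underside; not part of the job
- pencil: flat red carpenter's pencil, 185 mm long, 14 mm wide, 8 mm high; loose on the counter; origin at the centre of its underside; not part of the job
- clip_block: white U-shaped pipe clip standing on its base, 30 x 50 mm, 41 mm high; loose on the counter; origin at the centre of its underside; not part of the job

How it is judged:
By the outcome, as a careful person would: the job done as asked, in the order asked, and still so for the second after the job is handed in, with the robot touching nothing.
It also fails if it takes over 45 s, if anything falls off the work surface, if the arm or the gripper's body presses on something with over 40 N, if the wrist force passes 120 N, or if a joint passes its speed limit or range.

### The arm

A 7-joint arm with a two-finger parallel gripper is mounted at the origin on the work surface. World frame = base frame: x ahead of the robot, y to its left, z up, the work surface at z = 0. Lengths are in m, angles in rad, forces in N, time in s.
With the tool pointing down it reaches from about 0.425 to 0.925 m from the base axis. Payload 6.8 kg.
Tool frame: the origin (TCP) lies on the front face of the gripper's body, between the roots of the fingers; the fingertips stand 73 mm ahead of it and the grasp point (between the pads) lies 54 mm ahead of it (env.nose_length is the distance from the TCP to the fingertips, in m); z points along the fingers, y is the direction in which the jaws open and shut (so a half turn about z gives the same grasp; the last joint's range is limited). The gripper opens to 85 mm and grips with 20 to 120 N. Pads are 22 mm wide; open, the fingers measure 114 mm over their backs; the gripper's body (76 mm by 85 mm) begins 54 mm behind the grasp point. The pads swing forward as they close: fully open they stand 13 mm farther back than shut.
Start: joints at [-1.392, 0.477, 0.022, 1.555, -0.011, 1.109, -0.083], TCP at [0.191, 0.647, 0.304] pointing down, gripper open.
Joint ranges: [-2.96, 2.96], [-0.34, 2.1], [-1.41, 1.46], [0.24, 2.44], [-1.37, 4.51], [0.17, 1.92], [-2.96, 2.96]. Speed limits (rad/s): [2.39, 2.39, 3.14, 3.14, 3.14, 3.14, 3.14].

### API

Orientations are given as a unit quaternion [w, x, y, z].
In Python, from cell import env, kin, camera, calibration, job gives the robot as it stands. The module is installed in compiled form; this text tells all that it offers. Calls block until the motion is done:
- env.reach(position, orientation): joint-space move of the TCP to a pose.
- env.movel(position, velocity=0.15, rot=None, stop_force=None): straight line of the TCP; rot=None keeps the orientation; velocity is the mean speed in m/s. With stop_force (N) it stops when the force on the tool has changed by that much, and returns True; else False.
- env.goto_joints(angles): joint-space move.
- env.grip(opening, f_grip=None): finger opening in m; f_grip is the grip in N (None keeps the last); returns when the fingers have stopped.
- env.dwell(seconds).
- kin.inverse_kinematics(position, orientation): joint angles nearest the present ones, or None.
- env.get_state(): the state.
- camera(name): name is "side" or "top" or "wrist"; returns (picture, depth): 420x560x3 uint8, blue, green, red; 420x560 float32, m along the optical axis (not along the pixel's ray), 0 where there is no reading.
- calibration(name): a dict with "fx", "fy", "cx", "cy" (pixels), "rvec" (rotation vector, rad) and "tvec" (3), from world to camera coordinates, as OpenCV has them. Camera axes: x right, y down, z forward; pixel columns grow to the right and rows downward; lengths in m; the calibration is good to about 2 mm. The wrist camera is an equidistant fisheye: a pixel r from the principal point sees the ray r / f radians off the axis. A picture is of the moment at which its call begins: read the wrist's pose just before it. calibration takes no time and is no camera call; for the wrist camera it gives the pose at the moment of the call.
A pose or a line that the arm cannot do raises env.PlanningError and nothing moves.
- job.job_done(): hands the job in, once; it reports no verdict.
The state is a dict: "time": time; "qpos": joint angles; "joint_velocities": joint speeds; "joint_torque": joint torques, N m; "tcp_pos": TCP position; "orientation": TCP orientation; "force": force on the tool from outside, world axes, zero at the start; "torque": the same for the moment, N m; "opening": finger opening in m.
Only numpy, scipy, OpenCV 4.12 (cv2) and the standard library are available. Lean on these libraries where they do the work, as an engineer would, in place of code of your own. Each camera call takes 0.05 s, during which the arm holds its last target.

## Working session

There is one attempt and no reset: what is moved stays moved. The work goes in short steps, each a Python script; the robot and the scene stay as the last script left them, time stands still between calls to the robot, and variables do not carry over. Pictures are saved under pics/ and viewed, and the job is handed in when it is done.

```bash
mkdir -p pics; python3 - <<'E'
from cell import env,kin,camera,calibration,job
import cv2,numpy as np
for n in("side","top","wrist"):
    p,d=camera(n); cv2.imwrite(f"pics/a_{n}.png",p); np.save(f"pics/a_{n}.npy",d)
    c=calibration(n); print(n,{k:np.round(np.array(v).ravel(),3).tolist() for k,v in c.items()})
s=env.get_state();print(s["time"],s["tcp_pos"],s["orientation"],s["opening"],env.nose_length)
E
```

```text
side {'fx': [522.871], 'fy': [522.871], 'cx': [274.914], 'cy': [217.41], 'rvec': [2.011, -0.687, 0.384], 'tvec': [-0.421, 0.251, 0.746]}
top {'fx': [412.38], 'fy': [412.38], 'cx': [282.649], 'cy': [203.309], 'rvec': [2.181, -2.171, 0.137], 'tvec': [0.003, 0.526, 0.917]}
wrist {'fx': [325.192], 'fy': [325.192], 'cx': [280.155], 'cy': [208.554], 'rvec': [-2.303, -1.722, -0.273], 'tvec': [-0.674, -0.04, 0.381]}
0.15 [0.1908123  0.64711357 0.30315143] [-6.93482409e-05  1.42882067e-01  9.89739472e-01 -6.97995180e-04] 0.08518110286032123 0.0726
```

View pics/a_top.png

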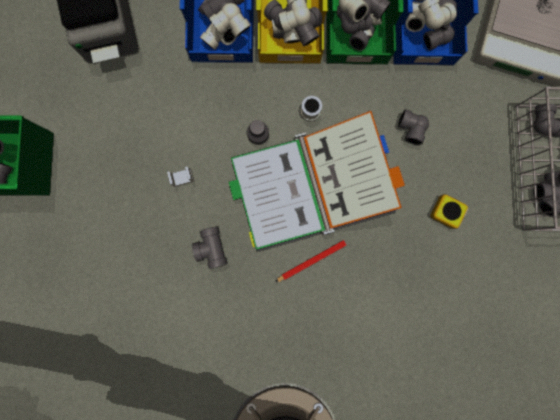

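View pics/a_side.png

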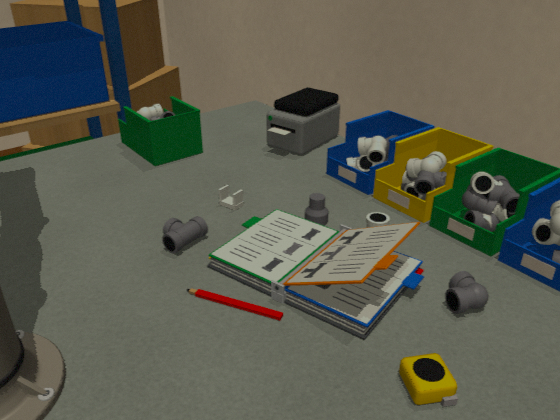

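View pics/a_wrist.png

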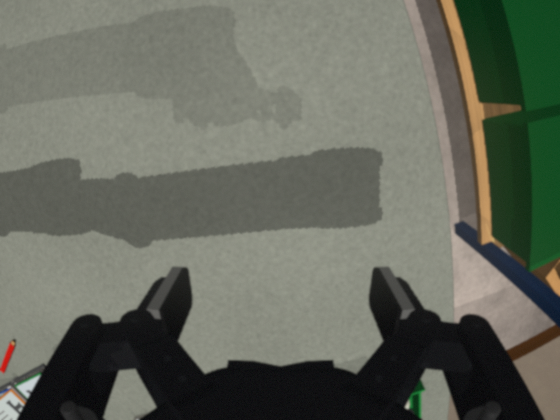

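```bash
cat > h.py <<'E'
from cell import env,kin,camera,calibration,job
import cv2,numpy as np
from scipy.spatial.transform import Rotation as R
def cam(n):
    c=calibration(n);K=np.array([[c["fx"],0,c["cx"]],[0,c["fy"],c["cy"]],[0,0,1.]]);M=cv2.Rodrigues(np.array(c["rvec"],float))[0];return K,M,np.array(c["tvec"],float).ravel()
def pts(n,d):
    K,M,t=cam(n);v,u=np.mgrid[:d.shape[0],:d.shape[1]]
    P=np.stack([(u-K[0,2])/K[0,0]*d,(v-K[1,2])/K[1,1]*d,d],-1)
    return (P-t)@M
def proj(n,X):
    K,M,t=cam(n);p=(K@(M@np.asarray(X).T+t[:,None])).T;return p[...,:2]/p[...,2:]
E
python3 - <<'E'
from h import *
K,M,t=cam("top");print("cam pos",-M.T@t)
for n in("top","side"):
    p=cv2.imread(f"pics/a_{n}.png");d=np.load(f"pics/a_{n}.npy");P=pts(n,d)
    h=cv2.cvtColor(p,cv2.COLOR_BGR2HSV)
    for nm,lo,hi in(("orange",(7,150,120),(17,255,255)),("blue",(105,150,80),(125,255,255)),("green",(50,130,50),(80,255,255)),("red",(0,180,90),(4,255,255)),("yellow",(22,150,100),(32,255,255))):
        m=cv2.inRange(h,lo,hi)
        k,l,st,ce=cv2.connectedComponentsWithStats(m)
        for i in range(1,k):
            if st[i,4]>8:
                q=P[(l==i)];q=q[(q[:,2]>-.02)&(q[:,2]<.3)]
                if len(q): print(n,nm,st[i],np.median(q,0).round(3),q.min(0).round(3),q.max(0).round(3))
p=cv2.imread("pics/a_top.png");c=cv2.resize(p[85:295,160:480],None,fx=2.5,fy=2.5,interpolation=cv2.INTER_CUBIC);cv2.imwrite("pics/b_top.png",c)
E
```

```text
cam pos [0.42543521 0.0238137  0.96726133]
top orange [366 111  13  26  33] [ 0.697 -0.189  0.105] [ 0.664 -0.198  0.101] [ 0.719 -0.173  0.109]
top orange [304 135  57  93 256] [ 0.558 -0.079  0.037] [ 0.471 -0.163  0.031] [ 0.682 -0.043  0.069]
top orange [362 154  43  65 316] [ 0.57  -0.231  0.109] [ 0.489 -0.285 -0.002] [ 0.637 -0.168  0.118]
top blue [180   0   5   9  44] [0.947 0.226 0.125] [0.935 0.222 0.119] [0.955 0.231 0.129]
top blue [189   0  63  54 857] [0.926 0.204 0.005] [ 0.873  0.08  -0.001] [1.032 0.227 0.075]
top blue [238   0  14  20 156] [0.998 0.097 0.006] [0.935 0.079 0.001] [1.035 0.117 0.128]
top blue [408   0   6  13  52] [ 0.951 -0.268  0.125] [ 0.934 -0.319  0.004] [ 1.04  -0.263  0.131]
top blue [473   0   5  14  61] [ 0.952 -0.412  0.126] [ 0.936 -0.418  0.122] [ 0.966 -0.407  0.129]
top blue [186  22   2  26  41] [0.91  0.227 0.072] [0.877 0.226 0.065] [0.934 0.229 0.075]
top blue [402  25  60  31 641] [ 0.91  -0.328  0.005] [ 0.872 -0.411 -0.   ] [ 0.975 -0.265  0.075]
top blue [465  26   2  25  42] [ 0.902 -0.413  0.073] [ 0.877 -0.415  0.07 ] [ 0.935
[... 3231 characters left out ...]
side green [242 216  19  12 108] [0.555 0.114 0.026] [0.534 0.099 0.023] [0.582 0.129 0.03 ]
side green [278 231  61  51  92] [ 0.56  -0.058  0.026] [ 0.475 -0.085  0.024] [ 0.675 -0.024  0.029]
side green [209 253  62  31 167] [ 0.443 -0.011  0.026] [ 0.423 -0.077  0.023] [0.464 0.066 0.029]
side red [417 268   6   6  25] [ 0.713 -0.205  0.013] [ 0.705 -0.211  0.011] [ 0.719 -0.199  0.013]
side red [195 289  88  32 717] [ 0.398 -0.074  0.008] [ 0.352 -0.143  0.   ] [0.442 0.005 0.012]
side yellow [ 374  127  120   96 3602] [0.97  0.039 0.078] [ 0.868 -0.089 -0.001] [1.096 0.069 0.127]
side yellow [ 401  353   56   51 1362] [ 0.496 -0.398  0.032] [ 0.47  -0.422 -0.002] [ 0.578 -0.343  0.037]
```

View pics/b_top.png

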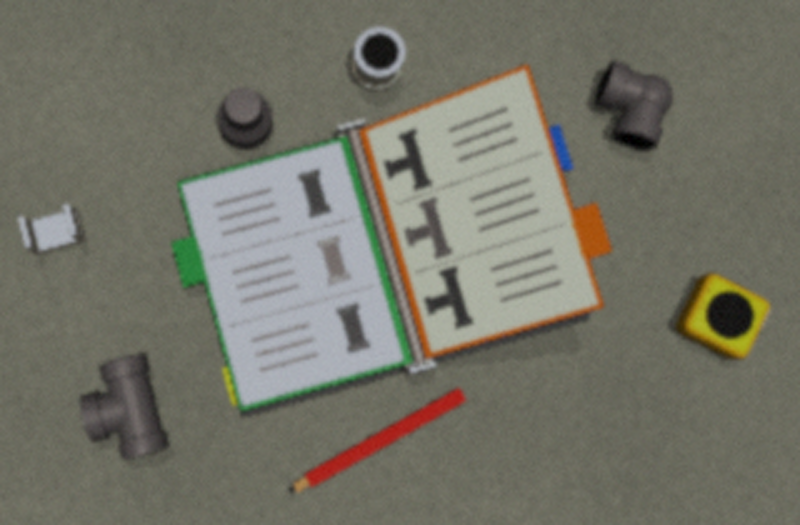

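```bash
python3 - <<'E'
from h import *
def ray(u,v,z):
    K,M,t=cam("top");o=-M.T@t;d=M.T@np.linalg.inv(K)@np.array([u,v,1]);return o+d*(z-o[2])/d[2]
cr=lambda x,y,z:ray(160+x/2.5-.3,85+y/2.5-.3,z)
A=cr(351,125,.038);B=cr(421,367,.038)
print("cheeks",A,B,np.linalg.norm(A-B),"yaw",np.degrees(np.arctan2(*(A-B)[[1,0]])),(A+B)/2)
A=cr(180,183,.0265);B=cr(242,410,.0265);print("left outer",A,B,np.linalg.norm(A-B),np.degrees(np.arctan2(*(A-B)[[1,0]])),(A+B)/2)
for n in("top",):
    p=cv2.imread("pics/a_top.png");d=np.load("pics/a_top.npy");P=pts(n,d)
    m=np.zeros(d.shape,np.uint8);poly=np.array([[376,134],[521,80],[590,300],[436,345]],float)/2.5+[160,85]
    cv2.fillPoly(m,[poly.astype(np.int32)],1);q=P[m>0]
    c=q.mean(0);n_=np.linalg.svd(q-c)[2][2];n_*=np.sign(n_[2]);print("leaf plane",n_,c,"ang",np.degrees(np.arccos(n_[2])),np.std((q-c)@n_))
    l=np.cross(n_,[0,0,1]);l/=np.linalg.norm(l);l*=np.sign(l[0]);print("yaw",np.degrees(np.arctan2(l[1],l[0])))
    # midplane hit z=.03
    c2=c-n_*.0025;g=np.array([n_[0],n_[1],0]);g/=np.linalg.norm(g)
    s=(c2[2]-.03)/np.tan(np.arccos(n_[2])); print("pt on spine line",c2+g*s*1-[0,0,c2[2]-.03], c2-g*s)
E
```

```text
cheeks [ 0.6840546 -0.0340083  0.038    ] [ 0.46112274 -0.09698887  0.038     ] 0.23165743607476602 yaw 15.775539399296807 [ 0.57258867 -0.06549859  0.038     ]
left outer [0.63081878 0.12391724 0.0265    ] [0.42197829 0.06441175 0.0265    ] 0.2171526075288264 15.903988468713269 [0.52639853 0.0941645  0.0265    ]
leaf plane [-0.22343744  0.96258904  0.15329072] [ 0.59281825 -0.14576164  0.07592027] ang 81.18232277175426 0.038207076066837854
yaw 13.068147202168056
pt on spine line [ 0.59177963 -0.14128716  0.03      ] [ 0.59497406 -0.15504906  0.07553704]
```

```bash
python3 - <<'E'
from h import *
for n,poly in(("top",np.array([[376,134],[521,80],[590,300],[436,345]],float)/2.5+[160,85]),("side",None)):
    d=np.load(f"pics/a_{n}.npy");P=pts(n,d)
    if poly is None:
        X=(P-[.5726,-.0655,.03])@R.from_euler('z',15.85,degrees=True).as_matrix()
        m=(abs(X[...,0])<.1)&(X[...,1]<-.03)&(X[...,1]>-.16)&(X[...,2]>.004-.25*(X[...,1]))
    else:
        m=np.zeros(d.shape,np.uint8);cv2.fillPoly(m,[poly.astype(np.int32)],1);m=m>0
    q=P[m&(d>0)];q=q[(q[:,2]>0.02)&(q[:,2]<.15)]
    for _ in range(8):
        c=q.mean(0);v=np.linalg.svd(q-c,full_matrices=False)[2][2];v*=np.sign(v[2]);r=(q-c)@v;q=q[abs(r)<max(2.5*np.std(r),.002)]
    print(n,len(q),np.std(r),"ang",np.degrees(np.arccos(v[2])))
    l=np.cross(v,[0,0,1]);l*=np.sign(l[0]);print("yaw",np.degrees(np.arctan2(l[1],l[0])))
    # mid plane at z=.03, along perpendicular dir thru (.5726,-.0655)
    off=-.0025 if v[2]>0 else 0
    c2=c+v*(-.0025 if n=="top" else -.0025);yw=np.radians(15.85);e=np.array([-np.sin(yw),np.cos(yw),0])
    s0=np.array([.5726,-.0655,.03]); print("spine y shift",-((s0-c2)@v)/(e@v))
    X=(P-s0)@R.from_euler('z',15.85,degrees=True).as_matrix()
    h=cv2.cvtColor(cv2.imread(f"pics/a_{n}.png"),cv2.COLOR_BGR2HSV)
    for nm,lo,hi in(("orange",(6,130,100),(19,255,255)),("green",(50,100,50),(85,255,255)),("blue",(100,130,60),(128,255,255))):
        mm=cv2.inRange(h,lo,hi)>0
        zz=X[mm&(d>0)];zz=zz[(abs(zz[:,0])<.14)&(abs(zz[:,1])<.21)&(zz[:,2]>-.015)]
        rr=np.hypot(zz[:,1],zz[:,2]);print(nm,np.percentile(zz,[1,50,99],axis=0).round(4).tolist(),"r",np.percentile(rr,[1,99]))
        t=zz[abs(rr-.182)<.006];print(" tab x",np.percentile(t[:,0],[2,50,98]) if len(t) else None, "y",np.median(t,0) if len(t) else 0)
E
```

```text
top 5726 0.0014643420968869015 ang 25.81994884943863
yaw 16.00683302348599
spine y shift 0.0007846094441328784
orange [[-0.1094, -0.1707, 0.0026], [-0.0371, -0.1146, 0.0572], [0.1102, -0.0059, 0.0855]] r [0.00759263 0.19040636]
 tab x [-0.06560878 -0.04418368 -0.02369614] y [-0.04418368 -0.16266688  0.08161758]
green [[-0.1097, 0.0042, -0.0108], [0.0206, 0.0777, -0.0033], [0.1092, 0.188, 0.0003]] r [0.00634163 0.18803849]
 tab x [0.01369219 0.03447775 0.05534614] y [ 0.03447775  0.182085   -0.00262351]
blue [[0.0248, -0.1906, -0.0063], [0.0444, -0.1861, -0.0035], [0.0666, -0.1814, 0.0004]] r [0.18138743 0.19067012]
 tab x [0.0257247  0.04542367 0.0657781 ] y [ 0.04542367 -0.18462451 -0.0031312 ]
side 3239 0.0005786622398333662 ang 25.684663967481164
yaw 15.892612650496549
spine y shift 0.0004981667725192384
orange [[-0.1108, -0.1719, -0.0024], [-0.0594, -0.151, 0.0735], [0.1036, -0.0073, 0.0848]] r [0.00906862 0.19114347]
 tab x [-0.06804115 -0.05074964 -0.02558341] y [-0.05074964 -0.16327415  0.08138855]
green [[-0.1115, 0.0014, -0.0074], [-0.0472, 0.0838, -0.0039], [0.1085, 0.1867, 0.0045]] r [0.00426706 0.18671926]
 tab x [0.01195556 0.03360441 0.05431313] y [ 0.03360441  0.18211449 -0.00367365]
blue [[-0.1111, -0.1903, -0.0075], [-0.0549, -0.1689, -0.0039], [0.1029, -0.0119, -0.0015]] r [0.01276527 0.19036517]
 tab x [0.02347636 0.04365523 0.06536216] y [ 0.04365523 -0.18176727 -0.00356735]
```

```bash
cat >> h.py <<'E'
YAW=np.radians(15.9);S=np.array([.5727,-.0650,.03]);B=R.from_euler('z',YAW).as_matrix();W=.011;N=.0726
def pose(tip,a,sgn=1,x=-.045):
    """tip=(y,z) in spine frame; a=finger angle below horizontal, deg"""
    a=np.radians(a);z=np.array([0,np.cos(a),-np.sin(a)]);y=np.array([sgn,0,0.]);M=B@np.stack([np.cross(y,z),y,z],1)
    p=S+B@(np.array([x,tip[0],tip[1]])-N*z);q=R.from_matrix(M).as_quat();return p,q[[3,0,1,2]]
def edge(th,a,gap=0,s=.025):
    th,a=np.radians([th,a]);u=np.array([-np.cos(th),np.sin(th)]);n=np.array([-np.sin(th),-np.cos(th)])
    return .19*u+.0025*n-np.array([np.sin(a),np.cos(a)])*(W+gap)+s*np.array([np.cos(a),-np.sin(a)])
def tipc(th,r):
    th=np.radians(th);return np.array([-r*np.cos(th)-.0025*np.sin(th)-W, r*np.sin(th)-.0025*np.cos(th)])
def path(a0=50,dth=24):
    L=[(edge(th,th+dth),th+dth,th) for th in np.arange(a0-dth,90-dth+.1,8)]
    L+=[(edge(th,90),90,th) for th in (72,78,84)]
    L+=[(tipc(th,r),90,th) for th,r in((90,.165),(98,.162),(106,.159),(114,.156),(122,.153),(130,.15),(138,.15),(146,.15),(154,.15),(162,.15),(170,.15),(176,.15))]
    return L
E
python3 - <<'E'
from h import *
for sgn in(1,-1):
  for a0 in(40,45,50,55,60):
    L=path(a0,a0-26);out=[];qs=[]
    for t,a,th in L:
        j=kin.inverse_kinematics(*pose(t,a,sgn));out.append(j is not None);qs.append(j)
    print(sgn,a0,''.join('x.'[o] for o in out));
    if all(out):
        q=np.array(qs);print(np.round(q[[0,len(q)//4,len(q)//2,-1]],2).tolist(),"maxstep",abs(np.diff(q,axis=0)).max(0).round(2))
    print(pose(L[0][0],L[0][1],sgn)[0].round(3))
E
```

```text
1 40 ......................
[[0.14, 1.1, 0.78, 1.38, -1.0, 1.86, 1.4], [-0.48, 0.69, 1.1, 1.83, -0.77, 1.24, 1.2], [-0.66, 0.38, 0.85, 1.98, -0.35, 0.93, 0.65], [-0.55, 0.49, 0.39, 2.14, -0.34, 0.56, 0.37]] maxstep [0.18 0.15 0.11 0.09 0.21 0.2  0.24]
[ 0.588 -0.284  0.133]
1 45 .....................
[[0.09, 1.07, 0.82, 1.43, -0.99, 1.79, 1.41], [-0.51, 0.62, 1.05, 1.86, -0.67, 1.11, 1.1], [-0.66, 0.38, 0.85, 1.98, -0.35, 0.93, 0.65], [-0.55, 0.49, 0.39, 2.14, -0.34, 0.56, 0.37]] maxstep [0.18 0.11 0.13 0.09 0.16 0.17 0.17]
[ 0.588 -0.282  0.137]
1 50 .....................
[[0.06, 1.04, 0.84, 1.47, -0.97, 1.71, 1.41], [-0.53, 0.56, 0.99, 1.89, -0.55, 1.0, 0.98], [-0.66, 0.38, 0.85, 1.98, -0.35, 0.93, 0.65], [-0.55, 0.49, 0.39, 2.14, -0.34, 0.56, 0.37]] maxstep [0.19 0.16 0.14 0.09 0.23 0.2  0.24]
[ 0.587 -0.28   0.14 ]
1 55 ....................
[[0.02, 1.0, 0.85, 1.51, -0.95, 1.62, 1.4], [-0.57, 0.52, 0.98, 1.91, -0.52, 0.99, 0.93], [-0.67, 0.36, 0.8, 2.0, -0.33, 0.91, 0.58], [-0.55, 0.49, 0.39, 2.14, -0.34, 0.56, 0.37]] maxstep [0.16 0.12 0.11 0.09 0.15 0.15 0.19]
[ 0.586 -0.278  0.
[... 983 characters left out ...]
, 1.99, -0.69, 1.07, -2.15], [-1.09, 0.97, 1.26, 2.17, -1.18, 1.01, -2.0]] maxstep [0.15 0.11 0.21 0.09 0.12 0.18 0.14]
[ 0.587 -0.28   0.14 ]
-1 55 ....................
[[-0.12, 1.26, 1.26, 1.52, -1.22, 1.9, -1.56], [-0.7, 0.72, 1.28, 1.91, -0.77, 1.12, -1.98], [-0.94, 0.62, 1.29, 2.02, -0.7, 1.05, -2.18], [-1.09, 0.97, 1.26, 2.17, -1.18, 1.01, -2.0]] maxstep [0.14 0.11 0.01 0.09 0.11 0.18 0.14]
[ 0.586 -0.278  0.144]
-1 60 ...................
[[-0.16, 1.22, 1.26, 1.57, -1.2, 1.8, -1.57], [-0.7, 0.72, 1.28, 1.91, -0.77, 1.12, -1.98], [-0.94, 0.62, 1.29, 2.02, -0.7, 1.05, -2.18], [-1.09, 0.97, 1.26, 2.17, -1.18, 1.01, -2.0]] maxstep [0.22 0.17 0.01 0.1  0.18 0.18 0.21]
[ 0.586 -0.275  0.147]
```

```bash
python3 - <<'E'
from h import *
env.grip(0.0)
d=np.array([np.cos(np.radians(55)),-np.sin(np.radians(55))])
t0=edge(26,55,gap=.014)
p,q=pose(t0-.2*d,55)
pv,qv=pose((0,.3),90)
env.reach([.45,.0,.42],qv)
print(env.get_state()["time"])
env.reach(p,q)
s=env.get_state();print(s["time"],s["tcp_pos"],p,s["qpos"],s["opening"],s["force"])
p,q=pose(t0-.05*d,55);env.movel(p,.12)
for n in("side","wrist"):
    im,_=camera(n);cv2.imwrite(f"pics/c_{n}.png",im)
print(env.get_state()["time"])
E
```

```text
3.425
4.9667 [ 0.62258917 -0.39698019  0.30096483] [ 0.6210235  -0.39889899  0.29952617] [ 0.26897362  0.94102332  0.76165537  1.08413632 -0.81817572  1.9020628
  1.22077569] -0.0002617738606692621 [-0.36637949  0.55250527 -0.06377953]
6.4667
```

View pics/c_side.png

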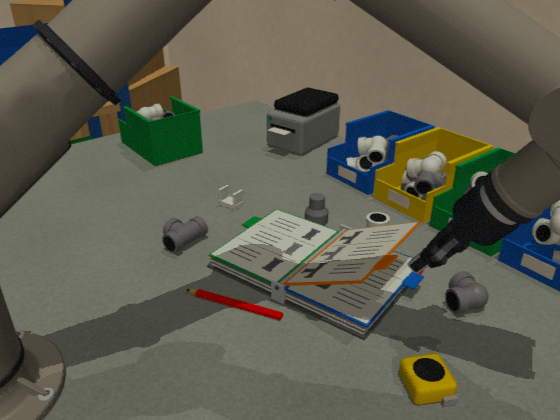

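View pics/c_wrist.png

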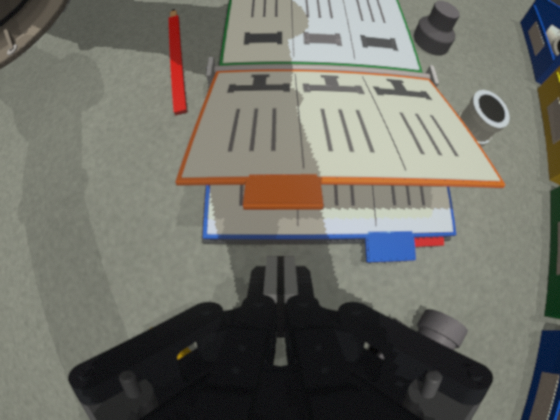

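```bash
python3 - <<'E'
from h import *
p,q=pose(edge(26,55,gap=.014),55);env.movel(p,.1)
print("in",env.get_state()["force"].round(2))
for t,a,th in path(55,29)[:6]:
    p,q=pose(t,a);env.movel(p,.06,rot=q)
    s=env.get_state();print(round(th),a,round(s["time"],2),s["force"].round(2))
for n in("side","top"):
    im,_=camera(n);cv2.imwrite(f"pics/d_{n}.png",im)
E
```

```text
in [-0.71 -0.53  0.29]
26 55.0 7.5 [-0.27  0.46  0.56]
34 63.0 8.2 [-0.27  1.13 -0.41]
42 71.0 8.9 [ 0.27 -0.74 -0.82]
50 79.0 9.6 [-0.12 -0.67 -0.38]
58 87.0 10.3 [-0.3   0.17  0.16]
72 90 11.27 [-0.1   0.63  0.01]
```

View pics/d_side.png

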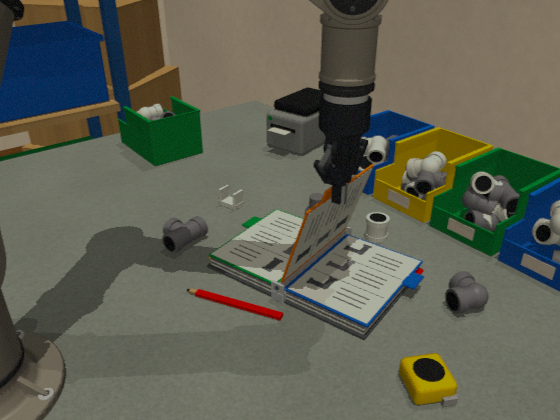

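The side view shows the orange leaf up at about 70° (edge near (350,180)) with the fingertips behind it. The blue page is flat. I'll continue over the spine.

```bash
python3 - <<'E'
from h import *
for t,a,th in path(55,29)[6:-3]:
    p,q=pose(t,a);env.movel(p,.06,rot=q)
    s=env.get_state();print(round(th),a,round(s["time"],2),s["force"].round(2))
for n in("side","top"):
    im,_=camera(n);cv2.imwrite(f"pics/e_{n}.png",im)
E
```

```text
78 90 11.85 [-0.31  0.17  0.36]
84 90 12.33 [-0.33  0.21 -0.55]
90 90 12.82 [ 0.14 -0.42 -0.87]
98 90 13.35 [ 1.1  -0.44 -0.04]
106 90 13.88 [-0.61 -0.37 -0.67]
114 90 14.39 [-0.36  0.54  0.17]
122 90 14.9 [-1.22  0.28  0.71]
130 90 15.41 [-1.08  0.22  0.42]
138 90 15.91 [0.1  0.46 0.11]
146 90 16.41 [-0.77 -1.05  0.05]
154 90 16.91 [-0.06 -0.02 -0.66]
```

View pics/e_side.png

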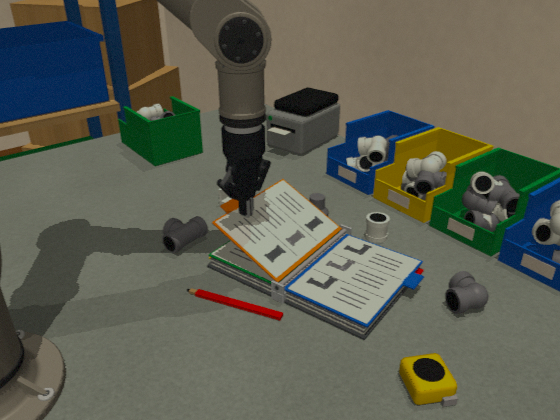

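The leaf is over the spine at about 150° and the fingertips are on its upper face. Now I press it down.

```bash
python3 - <<'E'
from h import *
for t,a,th in path(55,29)[-3:-1]:
    p,q=pose(t,a);env.movel(p,.05,rot=q)
y=tipc(176,.15)[0]
p,q=pose((y,-.008),90);r=env.movel(p,.03,rot=q,stop_force=12)
env.dwell(.4)
s=env.get_state();print(r,s["time"],s["tcp_pos"][2]-N,s["force"])
p,q=pose((y,.15),90);env.movel(p,.12)
for n in("side","top"):
    im,d=camera(n);cv2.imwrite(f"pics/f_{n}.png",im);np.save(f"pics/f_{n}.npy",d)
    X=(pts(n,d)-S)@B
    for nm,sg in(("L",1),("R",-1)):
        m=(abs(X[...,0])<.1)&(sg*X[...,1]>.03)&(sg*X[...,1]<.16)&(abs(X[...,2])<.03)&(d>0)
        f=np.linalg.lstsq(np.c_[X[m][:,:2],np.ones(m.sum())],X[m][:,2],rcond=None)[0];print(n,nm,m.sum(),"slope deg",np.degrees(f[1]),"z top med",np.median(X[m][:,2])+.03)
E
```

```text
True 19.4 0.03236336453552052 [-2.31346211  0.79959471 14.39158499]
side L 3617 slope deg -0.052053100597919275 z top med 0.03276058365879974
side R 4903 slope deg -0.03040987350280823 z top med 0.026783051720163258
top L 1527 slope deg 0.01904466231410524 z top med 0.03309017611355646
top R 4731 slope deg -0.04477629729010165 z top med 0.02714460936252886
```

View pics/f_side.png

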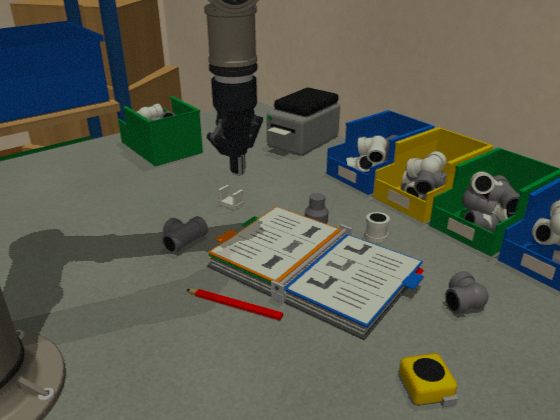

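The leaf is flat on the left (top at 32.8 mm, slope under 0.1°), and the blue page is flat on the right at about 27 mm. I'll move off to the side, compare the fittings with the first pictures and hand in.

```bash
python3 - <<'E'
from h import *
p=env.get_state()["tcp_pos"];env.movel([p[0],p[1],.38],.2)
env.movel([.35,.42,.38],.25)
for n in("side","top"):
    im,d=camera(n);cv2.imwrite(f"pics/g_{n}.png",im);np.save(f"pics/g_{n}.npy",d)
d0=np.load("pics/a_top.npy");df=abs(d-d0);df[(d==0)|(d0==0)]=0
m=cv2.morphologyEx((df>.008).astype(np.uint8),cv2.MORPH_OPEN,np.ones((3,3)))
k,l,st,ce=cv2.connectedComponentsWithStats(m);print([s.tolist() for s in st[1:] if s[4]>10])
s=env.get_state();print(s["time"],s["tcp_pos"],s["force"])
E
```

```text
[[305, 112, 99, 116, 7254], [238, 213, 13, 20, 175], [0, 274, 26, 67, 795]]
23.475 [0.35068179 0.4188596  0.38020607] [ 0.39646199  0.22156671 -0.75872442]
```

View pics/g_top.png

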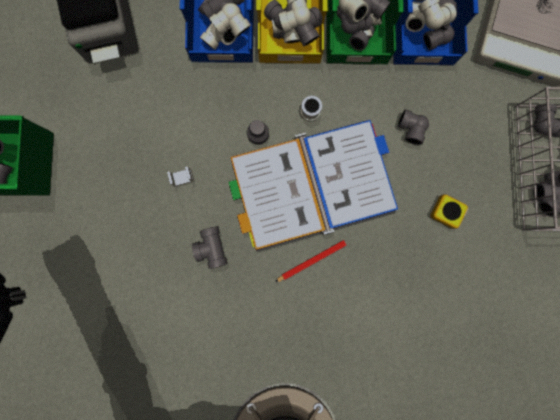

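The top view shows the orange leaf flat on the left, with its tab at (243,222), and the blue-edged elbow page open on the right. The only depth changes are the leaf, its tab and the gripper, so no fitting or tool has moved.

```bash
python3 -c "
from cell import job;print(job.job_done())"
```

```text
the job is handed in; nothing more can be done
None
```

The orange leaf now lies flat on the left-hand leaves, and the blue-edged elbow page shows on the right. I handed the job in at about 23.5 s.

**What I did:** I found the book in the top and side views (yaw about 15.9°, leaf ajar by about 0.45 rad). With the fingers shut, I pushed the leaf up under its tab and over the spine at about 0.06 m/s. I then pressed it down with about 14 N and moved the arm away to the left.

**Last checks:**
- **Orange leaf:** its top face is at 32.8–33.1 mm with a slope under 0.1°. Flat should be 32.5 mm.
- **Blue page:** its top is at 26.8–27.1 mm with a slope under 0.1°. Flat should be 26.5 mm.
- **Fittings and tools:** comparing the top view before and after, only the leaf, its tab and the gripper changed, so no fitting or tool had moved.
- **Green leaf:** it is now covered, so I judged it flat from the orange leaf lying level on it at the right height.

No check failed or disagreed.

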